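Change the cigar mould: rack the short one, present the long one

ROBOT

A 6-joint arm with a two-finger parallel gripper is mounted at the origin on the work surface. World frame = base frame: x ahead of the robot, y to its left, z up, the work surface at z = 0. Lengths are in m, angles in rad, forces in N, time in s.
With the tool pointing down it reaches from about 0.4 to 0.925 m from the base axis. Payload 3.4 kg.
Tool frame: the origin (TCP) lies on the centre line of the jaws, within the pads' length; the fingertips stand env.tip_reach ahead of it and the grasp point (between the pads) lies 5 mm behind it (env.tip_reach is the distance from the TCP to the fingertips, in m); z points along the fingers, y is the line along which they close (so a half turn about z gives the same grasp; the last joint's range is limited). The gripper opens to 85 mm and grips with 20 to 120 N. Pads are 22 mm wide; open, the fingers measure 114 mm over their backs; the gripper's body (76 mm by 85 mm) begins 54 mm behind the grasp point. The pads swing forward as they close: fully open they stand 13 mm farther back than shut.
Start: joints at [-0.073, 0.307, 1.506, -0, 1.328, -0.073], TCP at [0.575, -0, 0.245] pointing down, gripper open.
Joint ranges: [-3.12, 3.12], [-1.05, 2.28], [0.14, 2.33], [-1.42, 4.57], [0.1, 2.73], [-2.68, 2.68]. Speed limits (rad/s): [2.57, 2.57, 3.14, 3.14, 3.14, 3.14].

INTERFACE

Orientations are given as a unit quaternion [x, y, z, w].
In Python, from rig import env, viewer, order gives the robot as it stands.
- The arm moves only by the shell command python3 -m jog 'ROWS'. ROWS is JSON, a list of rows, each an object of numbers: "tx", "ty", "tz": the shift along the tool's x, y, z normalised to -1 to 1, where 1 is 500 mm; "ax", "ay", "az": the turn, a rotation vector about the tool's x, y, z normalised to -1 to 1, where 1 is 30 degrees; "jaw": the closure, from 0 (fully open) to 1 (shut). A call has 1 to 5 rows; each row is the pose to reach, as a shift and turn from the pose commanded when the call began, along the tool's axes at that moment; what a row does not reach only later rows make up. A row lasts 1/8 s, in which the tool goes at most 62.5 mm and 10.7 degrees, less where a joint would pass 70% of its speed; a pose out of reach is approached as far as the arm can. A call with a number of a shift or a turn outside -1 to 1 is refused whole. A call with a gripper value outside its range is refused whole. The fingers move at their own pace and stop on an object; the grip force is fixed at half the most. Time passes only in rows, so rows that repeat a pose let the fingers close. It gives the time, the measured TCP pose, the force, the opening and the grip force at its end, in the units of the state.
- env.get_state(): the state, without advancing time (a new reading comes with each control period).
- viewer.get_image(name): name is "scene" or "side" or "wrist"; returns (picture, depth): 384x512x3 uint8, blue, green, red; 384x512 float32, m along the optical axis (not along the pixel's ray), 0 where there is no reading.
- viewer.camera_info(name): a dict with "fx", "fy", "cx", "cy" (pixels), "k1" (the pictures are not rectified: a ray, as slopes to the right and down, at radius r is drawn at 1 + k1 r^2 times it, then the intrinsics apply), "world_from_camera" (4x4, takes a point from camera to world coordinates). Camera axes: x right, y up, looking along -z (the intrinsics and any distortion apply to the point x, -y, -z); pixel columns grow to the right and rows downward; lengths in m; the calibration is good to about 2 mm. A picture is of the moment at which its call begins: read the wrist's pose just before it. camera_info takes no time and is no camera call; for the wrist camera it gives the pose at the moment of the call.
- order.sign_off(): hands the job in; it is judged then, once.
The state is a dict: "t": time; "joints": joint angles; "qd": joint speeds; "joint_torque": joint torques, N m; "tcp_pos": TCP position; "orientation": TCP orientation; "ft_force": force on the tool from outside, world axes, zero at the start; "moment": the same for the moment, N m; "width": opening from 0.0 (shut) to 1.0 (fully open); "finger_force": force on a finger pad.
Only numpy, scipy, OpenCV 4.12 (cv2) and the standard library are available. Lean on these libraries where they do the work, as an engineer would, in place of code of your own. Each camera call takes 0.05 s, during which the arm holds its last target. There are 200 camera calls.

TASK

Put the short mould that stands in the bench stand back into the free slot of the mould rack, sliding it down fully home and letting go of it. Then draw the one long mould up out of the rack, carry it over the middle of the steel cutting board and tip it so that its grooved face looks upward, about half-way to flat or flatter, and finish the program still holding it there, motionless, well clear of the board (a hand's breadth, 100 mm, or more). Do not let a mould fall, and leave the other moulds and the bench tools where they are.

Things in the scene. Friction and masses are not known exactly. Their poses are not given: they have to be found in the camera images.
- rack: Fixed wooden mould rack to the robot's left, turned up to 0.25 rad: 268 mm long (its y), 162 mm wide (x), 57 mm high; origin at the centre of its underside. Four equal slots run along its x, at y = -96, -32, 32 and 96 mm, floors 12 mm and wall tops 57 mm above the origin. Three slots hold moulds, one is free; which is which varies.
- free_slot: Paper slip (90 x 18 mm, cannot be felt) marking the free slot; origin: centre of that slot's floor, axes parallel to the rack's; never moves. Every slot is 25 mm wide (y), 134 mm long (x), 45 mm deep; side walls are 10 mm slats with half-round tops (5 mm radius), end walls 12 mm rails with half-round tops.
- mould_short: The mould to put away: wooden slab 130 mm wide (its x), 22 thick (y), 130 high (z), 0.23 kg, upright in the bench stand to the robot's right. Origin at the centre of its underside. Five upright half-round grooves in its -y face; the top 32 mm is plain, 22 mm thick, to be gripped from above. May face either way in the rack.
- mould_long: The only tall mould in the rack: wood, 130 mm wide (its x, along its slot), 22 thick (y), 170 high (z), 0.3 kg, 40 mm taller than the rest. Origin at the centre of its underside. Grooves in its -y face, which in the rack looks to the rack's -y (to the robot's right); top 32 mm plain, 22 mm thick, to be gripped from above.
- long_mid (a point): Centre of the long mould, 85 mm above its origin along its z.
- mould_b: A short mould (130 x 22 x 130 mm, origin at the centre of its underside) that stays in its slot of the rack. From its face to the face of a mould in the next slot there are 42 mm.
- mould_c: Another short mould like mould_b, stays in its slot.
- stand: Fixed wooden bench stand, 150 mm (its x) by 75 mm (its y); origin at the centre of its underside. The mould stands on its 8 mm thick foot, between two lips that are 26 mm apart (y) and 38 mm high over the table, open at both ends.
- board: Fixed steel cutting board lying on the table in front of the robot, 280 mm (x) by 200 mm (y), 6 mm thick; origin at the centre of its underside. Beyond it, from about 0.76 m out from the robot's base, a fixed brass tuck cutter up to 175 mm high stands across (y).
- dish: Low round aluminium dish, 66 mm across, 18 mm high, on the board; leave it.
- chaveta: Crescent steel blade with a round back, about 100 x 60 mm, 10 mm high, lying on the board; leave it.
- awl: Wood-handled awl, 120 mm long, 22 mm thick, lying on the table between board and stand; leave it.
- gauge: Brass ring gauge, a plate 60 x 150 x 5 mm with four holes, lying on the table beyond the stand; leave it.
- bottle: Clear plastic bottle, 60 mm across, 170 mm high, standing beyond the rack; leave it.
There are look-alikes about, which are no part of the job. What is shaped like the mould_long but blue, orange or purple is not meant.

How it is judged:
On the way, in this order (a step that is already met when the one before it is completed fails the run):
1. the short mould stands fully home in the free slot of the rack and has been let go (distance between mould_short and free_slot below 0.006 m and z of mould_short in the frame of free_slot below 0.003 m and angle between mould_short's own z axis and vertical below 0.06 rad and contact force between mould_short and the fingers below 0.05 N), for 0.2 s.
2. the long mould is drawn up clear of its slot (z of mould_long in the frame of rack above 0.06 m and contact force between mould_long and rack below 0.05 N and contact force between mould_long and the fingers above 1 N), for 0.1 s.
At the end, for the whole second after the job is handed in: Fingers hold the long mould still, clear of rack and board; foot over 90 mm above table, centre within 90 mm (level) of the board's, grooved face within 0.93 rad of straight up; short mould released in the free slot, within 6 mm of its floor centre, under 3 mm above it, upright to 0.06 rad (all of step 1 and angle between mould_long's own y axis and vertical above 2.21 rad and height (world z) of mould_long above 0.09 m and height (world z) of long_mid above 0.1 m and horizontal distance between long_mid and board below 0.09 m and contact force between mould_long and the fingers above 1 N and contact force between mould_long and rack below 0.05 N and contact force between mould_long and board below 0.05 N and linear speed of mould_long below 0.03 m/s and angular speed of mould_long below 0.2 rad/s); the arm keeps its last pose, push and grip.
It fails at once if the short mould falls: it moves faster than 0.35 m/s while no finger touches it (contact force between mould_short and the fingers below 0.05 N and linear speed of mould_short above 0.35 m/s).
It fails at once if the long mould falls: it moves faster than 0.35 m/s while no finger touches it (contact force between mould_long and the fingers below 0.05 N and linear speed of mould_long above 0.35 m/s).
It fails at once if another mould or a bench tool is displaced by more than 20 mm (distance of any of mould_b, mould_c, dish, chaveta, awl, gauge, bottle from where it was at the start of the episode above 0.02 m).
It also fails if it takes over 72 s, if anything falls off the work surface, if the arm or the gripper's body presses on something with over 40 N, if the wrist force passes 120 N, or if a joint passes its speed limit or range.

## Working session

There is one attempt and no reset: what is moved stays moved. The work goes in short steps, Python scripts to look and compute and a shell command to move; the robot and the scene stay as the last step left them, time stands still between calls to the robot, and variables do not carry over. Pictures are saved under pics/ and viewed, at most 10 in all, crops included, and the job is handed in when it is done.

```bash
ls; mkdir -p pics; cat > h.py <<'E'
from rig import env, viewer, order
import numpy as np, cv2
from scipy.spatial.transform import Rotation as R
def grab(n):
    info=viewer.camera_info(n); im,d=viewer.get_image(n); return im,d,info
def pts(d,info):
    h,w=d.shape; v,u=np.mgrid[0:h,0:w].astype(float)
    a=(u-info['cx'])/info['fx']; b=(v-info['cy'])/info['fy']
    x,y=a.copy(),b.copy()
    for _ in range(8):
        s=1+info['k1']*(x*x+y*y); x,y=a/s,b/s
    T=np.array(info['world_from_camera'])
    P=np.stack([x*d,-y*d,-d],-1)
    W=P@T[:3,:3].T+T[:3,3]; W[d<=0]=np.nan
    return W
E
python3 - <<'E'
from h import *
for n in('scene','side','wrist'):
    im,d,i=grab(n); cv2.imwrite(f'pics/{n}0.png',im); np.savez(f'/tmp/{n}0.npz',im=im,W=pts(d,i),d=d)
    print(n,i['fx'],i['k1'],np.round(i['world_from_camera'],3).tolist())
a=np.hstack([cv2.resize(cv2.imread(f'pics/{n}0.png'),(400,300)) for n in('scene','side')])
s=env.get_state(); print(s['tcp_pos'],s['width'],env.tip_reach,s['t'],s['orientation'])
E
```

```text
pics
scene 404.2595265340657 -0.013485798037626498 [[0.86, -0.406, 0.311, 0.961], [0.511, 0.68, -0.525, -0.645], [0.002, 0.611, 0.792, 1.205], [0.0, 0.0, 0.0, 1.0]]
side 425.14683023365666 -0.09241362180723274 [[-0.829, 0.404, -0.386, 0.075], [-0.559, -0.622, 0.548, 0.74], [-0.018, 0.67, 0.742, 0.956], [0.0, 0.0, 0.0, 1.0]]
wrist 298.48166260911955 -0.027518112395094937 [[1.0, -0.002, 0.001, 0.575], [0.001, 0.964, 0.266, 0.068], [-0.002, -0.266, 0.964, 0.372], [0.0, 0.0, 0.0, 1.0]]
[5.74477596e-01 4.63719447e-05 2.44607680e-01] 0.9996772651274596 0.014 0.15 [ 7.07095447e-01  7.07117669e-01 -5.02122429e-04 -6.14747446e-04]
```

View pics/scene0.png

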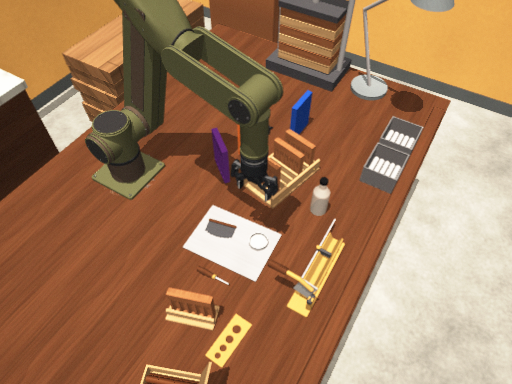

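View pics/side0.png

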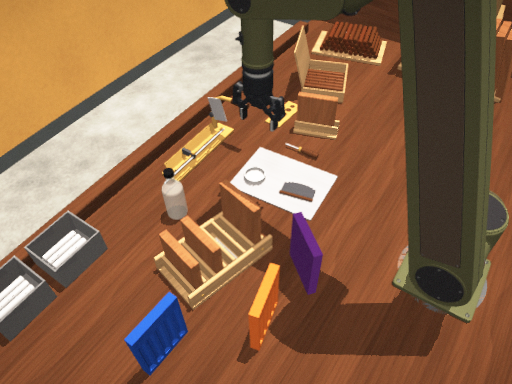

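Side view: the rack is at about (213,255). Two short moulds stand at (180,253) and (202,240), and a tall wood-coloured one at (240,212). The blue (158,335), orange (265,305) and purple (306,250) slabs are look-alikes. The short mould in the stand is at (318,112). The scene view shows the stand at (192,308) with the mould's grooves facing the camera. Next I'll measure heights and confirm with a crop.

```bash
python3 - <<'E'
from h import *
def clus(n,lo,hi,box):
    f=np.load(f'/tmp/{n}0.npz'); W=f['W']; x,y,z=[W[...,k] for k in range(3)]
    m=((z>lo)&(z<hi)&(x>box[0])&(x<box[1])&(y>box[2])&(y<box[3])).astype(np.uint8)
    c,l,st,ce=cv2.connectedComponentsWithStats(m)
    for k in range(1,c):
        if st[k,4]<25: continue
        P=W[l==k]; r=cv2.minAreaRect((P[:,:2]*1000).astype(np.float32))
        print(n,lo,'px',ce[k].round(),st[k,4],'bgr',f['im'][l==k].mean(0).round(),'z',np.median(P[:,2]).round(4),'rect',np.round(r[0],1),np.round(r[1],1),round(r[2],1))
rk=(0.2,0.9,0.1,0.6); sd=(0.3,0.8,-0.6,-0.15)
for n in('side','scene'):
    clus(n,.135,.150,rk); clus(n,.174,.190,rk); clus(n,.051,.062,rk); clus(n,.130,.145,sd); clus(n,.031,.043,sd); clus(n,.160,.182,rk)
    clus(n,.004,.010,(0.3,0.8,-0.2,0.2))
im=cv2.imread('pics/side0.png')[170:350,130:340]; a=cv2.resize(im,None,fx=2.6,fy=2.6,interpolation=2)
cv2.imwrite('pics/crop1.png',a)
E
```

```text
side 0.135 px [170. 180.] 38 bgr [141. 162. 180.] z 0.1439 rect [710.6 222.2] [23.5 11.6] 41.9
side 0.135 px [241. 210.] 143 bgr [ 41.  68. 114.] z 0.1421 rect [503.3 200.8] [ 21.  131.4] 84.3
side 0.135 px [200. 235.] 452 bgr [ 97. 161. 231.] z 0.1409 rect [533.1 315.1] [ 23.7 132. ] 75.8
side 0.135 px [306. 248.] 124 bgr [82. 31. 69.] z 0.1428 rect [315.2 204.9] [ 21.1 129.8] 61.2
side 0.135 px [179. 249.] 496 bgr [ 97. 161. 233.] z 0.1423 rect [549.  376.4] [ 23.5 133. ] 76.3
side 0.135 px [270. 294.] 30 bgr [ 29.  74. 168.] z 0.1423 rect [307.1 356.8] [ 1.  67.1] 13.3
side 0.135 px [159. 324.] 149 bgr [111.  49.  23.] z 0.1434 rect [457.5 541.9] [114.4   3.8] 88.6
side 0.135 px [254. 322.] 31 bgr [ 32.  81. 180.] z 0.1419 rect [299.4 431.1] [20.9  5.5] 23.6
side 0.174 px [240. 197.] 429 bgr [ 79. 130. 199.] z 0.1811 rect [502.6 190.6] [ 24.7 132. ] 76.2
side 0.051 px [176. 205.] 54 bgr [120. 136. 156.] z 0.0568 rect [701.  227.6] [58.4 25.4] 53.6
side 0.051 px [214. 254.] 1758 bgr [113. 166. 203.] z 0.0557 rect [525.2 284.9] [268.  160.2] 75.7
side 0.051 px [ 85. 227.] 32 bgr [76
[... 2552 characters left out ...]
527.9] [119.4  44.1] 30.4
scene 0.16 px [301. 102.] 136 bgr [201.  98.  47.] z 0.1677 rect [471.4 539.3] [118.6  24.2] 88.2
scene 0.16 px [219. 141.] 179 bgr [116.  44. 101.] z 0.1687 rect [314.1 192.8] [ 23.8 134.1] 51.5
scene 0.16 px [274. 166.] 109 bgr [ 56.  94. 152.] z 0.1776 rect [541.7 180.5] [26.3 58.3] 81.6
scene 0.16 px [324. 181.] 54 bgr [30. 33. 41.] z 0.1675 rect [719.8 215.3] [26.2 26.5] 86.7
scene 0.004 px [257. 193.] 26 bgr [141. 207. 239.] z 0.0077 rect [494.2 164. ] [18.5 42.9] 79.7
scene 0.004 px [231. 243.] 2296 bgr [226. 231. 236.] z 0.0062 rect [522.3 -60.1] [285.3 202.9] 3.5
scene 0.004 px [258. 241.] 114 bgr [250. 252. 253.] z 0.008 rect [602.5 -15.6] [50.4 51.7] 86.0
```

View pics/crop1.png

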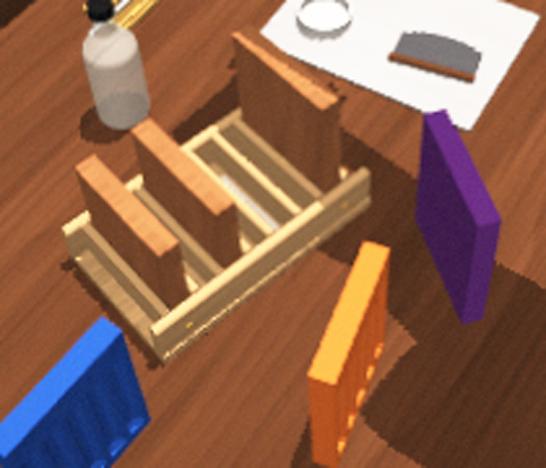

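Candidates for the long mould, by top height:

| Candidate | Pixel (side) | Top height | Colour |
|---|---|---|---|
| A | (240,197) | 181 mm | wood, in the rack |
| B | (307,236) | 170 mm | purple, on the table |
| C | (264,290) | 170 mm | orange, on the table |
| D | (153,316) | 170 mm | blue, on the table |

A is the one meant. It is the only wood-coloured one in the rack, and 12+170 = 182 mm fits. The crop confirms it.

The free slot is at rack y = -32, with the paper slip showing at crop (245,195). The rack centre is about (527,283) mm, with its x axis at -14°. The short mould is at about (563,-336) mm, at 19°, with its top at 138 mm.

Next I'll hover over the short mould.

```bash
python3 -m jog '[{"tx":-0.6,"tz":-0.06,"az":1},{"tx":-0.6,"tz":-0.06,"az":1},{"tx":-0.6,"tz":-0.06,"az":1},{"tx":-0.6,"tz":-0.06,"az":1},{"tx":-0.6,"tz":-0.06,"az":1}]'
python3 -m jog '[{"az":1},{"az":1},{"az":1},{"az":1}]'
python3 -m jog '[{"az":0.37},{"az":0.37},{"az":0.37},{"az":0.37}]'
cat >> h.py <<'E'
def clus(W,im,lo,hi,box,mn=25):
    x,y,z=[W[...,k] for k in range(3)]
    m=((z>lo)&(z<hi)&(x>box[0])&(x<box[1])&(y>box[2])&(y<box[3])).astype(np.uint8)
    c,l,st,ce=cv2.connectedComponentsWithStats(m)
    for k in range(1,c):
        if st[k,4]<mn: continue
        P=W[l==k]; r=cv2.minAreaRect((P[:,:2]*1000).astype(np.float32))
        print(lo,'px',ce[k].round(),st[k,:5],'z',np.median(P[:,2]).round(4),'rect',np.round(r[0],1),np.round(r[1],1),round(r[2],1))
def pose():
    s=env.get_state(); M=R.from_quat(s['orientation']).as_matrix(); return np.array(s['tcp_pos']),M,s
E
python3 - <<'E'
from h import *
im,d,i=grab('wrist'); W=pts(d,i); cv2.imwrite('pics/w1.png',im)
p,M,s=pose(); print(p,M.round(3).tolist(),s['t'],s['joints'])
sd=(0.4,0.8,-0.6,-0.15)
clus(W,im,.130,.145,sd); clus(W,im,.031,.043,sd)
E
```

```text
[5.74605773e-01 2.08532127e-05 2.44719590e-01] [[-0.0, 1.0, -0.001], [1.0, 0.0, 0.0], [0.0, -0.001, -1.0]] 0.2 [-7.34769842e-02  3.07312053e-01  1.50717219e+00  8.98673396e-06
  1.32838014e+00 -7.34992483e-02]invalid input
invalid input
invalid input
```

View pics/w1.png

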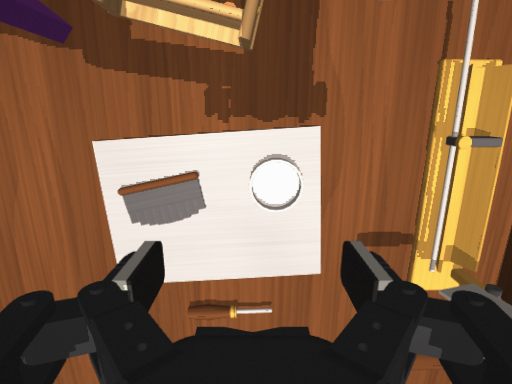

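The wrist view from the start pose shows the board with the blade at (162,200) and the dish at (275,182). The arm has not moved because the rows were refused, probably because every key is required.

```bash
python3 -m jog '[{"tx":-0.6,"ty":0,"tz":-0.06,"ax":0,"ay":0,"az":1,"jaw":0},{"tx":-0.6,"ty":0,"tz":-0.06,"ax":0,"ay":0,"az":1,"jaw":0},{"tx":-0.6,"ty":0,"tz":-0.06,"ax":0,"ay":0,"az":1,"jaw":0},{"tx":-0.6,"ty":0,"tz":-0.06,"ax":0,"ay":0,"az":1,"jaw":0},{"tx":-0.6,"ty":0,"tz":-0.06,"ax":0,"ay":0,"az":1,"jaw":0}]'
```

```text
t: 0.82
tcp_pos: [0.5747, -0.3025, 0.2753]
orientation: [0.866, 0.5, -0.0, 0.0]
ft_force: [0.8, 0.1, 0.2]
width: 0.998
finger_force: 0.0
```

```bash
python3 -m jog '[{"tx":0,"ty":0,"tz":0,"ax":0,"ay":0,"az":1,"jaw":0},{"tx":0,"ty":0,"tz":0,"ax":0,"ay":0,"az":1,"jaw":0},{"tx":0,"ty":0,"tz":0,"ax":0,"ay":0,"az":1,"jaw":0},{"tx":0,"ty":0,"tz":0,"ax":0,"ay":0,"az":1,"jaw":0}]'
python3 -m jog '[{"tx":0,"ty":0,"tz":0,"ax":0,"ay":0,"az":0.37,"jaw":0},{"tx":0,"ty":0,"tz":0,"ax":0,"ay":0,"az":0.37,"jaw":0},{"tx":0,"ty":0,"tz":0,"ax":0,"ay":0,"az":0.37,"jaw":0}]'
python3 - <<'E'
from h import *
p,M,s=pose(); print(p,M.round(3).tolist(),s['t'],s['joints'])
im,d,i=grab('wrist'); W=pts(d,i); cv2.imwrite('pics/w2.png',im); np.savez('/tmp/w2.npz',im=im,W=W)
sd=(0.4,0.8,-0.6,-0.15)
clus(W,im,.130,.145,sd); clus(W,im,.031,.043,sd)
E
```

```text
t: 1.32
tcp_pos: [0.5748, -0.3001, 0.2749]
orientation: [0.966, 0.26, -0.0, -0.0]
ft_force: [1.3, 0.7, -1.3]
width: 1.007
finger_force: 0.0
t: 1.7
tcp_pos: [0.575, -0.2999, 0.2752]
orientation: [0.986, 0.166, -0.0, -0.0]
ft_force: [0.4, 0.4, -0.1]
width: 1.0
finger_force: 0.0
[ 0.57498737 -0.29991994  0.27523045] [[0.945, 0.328, -0.0], [0.328, -0.945, 0.0], [-0.0, -0.0, -1.0]] 1.7 [-5.45880060e-01  3.90944885e-01  1.29786473e+00 -4.60657916e-05
  1.45297185e+00  6.90819859e-01]
0.13 px [493. 102.] [480  94  32  13 208] z 0.1367 rect [ 716.6 -477.4] [ 9.3 29.3] 4.0
0.13 px [284. 206.] [ 270  141   30  133 3175] z 0.1369 rect [ 562.9 -335.5] [131.2  22.2] 18.6
0.031 px [415. 180.] [406 121  21 124 681] z 0.0374 rect [ 623.1 -503.8] [159.3   7.6] 20.7
0.031 px [464. 177.] [ 414  124   98  121 6466] z 0.0405 rect [ 641.9 -560.5] [160.3 100.8] 16.3
0.031 px [261. 187.] [257 130  10 115 902] z 0.0368 rect [ 551.9 -320.2] [149.3  10. ] 18.6
0.031 px [292. 134.] [286 131  11   9  60] z 0.0368 rect [ 630.9 -331.7] [14.7  8.2] 80.8
```

View pics/w2.png

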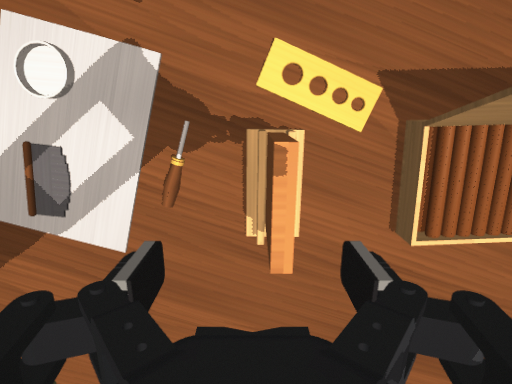

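The wrist view shows the stand mould's top at (284,206). It measures 131 x 22 mm at z 137 mm, which fits, centred at (562.9,-335.5) at 18.6°. I'll centre over it, go down and grip.

```bash
python3 -m jog '[{"tx":-0.046,"ty":0.059,"tz":0,"ax":0,"ay":0,"az":0.018,"jaw":0},{"tx":-0.046,"ty":0.059,"tz":0,"ax":0,"ay":0,"az":0.018,"jaw":0},{"tx":-0.046,"ty":0.059,"tz":0.1,"ax":0,"ay":0,"az":0.018,"jaw":0},{"tx":-0.046,"ty":0.059,"tz":0.2,"ax":0,"ay":0,"az":0.018,"jaw":0},{"tx":-0.046,"ty":0.059,"tz":0.25,"ax":0,"ay":0,"az":0.018,"jaw":0}]'
python3 -m jog '[{"tx":0,"ty":0,"tz":0.04,"ax":0,"ay":0,"az":0,"jaw":0},{"tx":0,"ty":0,"tz":0.056,"ax":0,"ay":0,"az":0,"jaw":0},{"tx":0,"ty":0,"tz":0.056,"ax":0,"ay":0,"az":0,"jaw":0},{"tx":0,"ty":0,"tz":0.056,"ax":0,"ay":0,"az":0,"jaw":0.4},{"tx":0,"ty":0,"tz":0.056,"ax":0,"ay":0,"az":0,"jaw":0.6}]'
python3 -m jog '[{"tx":0,"ty":0,"tz":0,"ax":0,"ay":0,"az":0,"jaw":0.8},{"tx":0,"ty":0,"tz":0,"ax":0,"ay":0,"az":0,"jaw":1},{"tx":0,"ty":0,"tz":0,"ax":0,"ay":0,"az":0,"jaw":1},{"tx":0,"ty":0,"tz":0,"ax":0,"ay":0,"az":0,"jaw":1},{"tx":0,"ty":0,"tz":0,"ax":0,"ay":0,"az":0,"jaw":1}]'
```

```text
t: 2.38
tcp_pos: [0.5614, -0.3337, 0.1472]
orientation: [0.987, 0.16, -0.002, -0.002]
ft_force: [-0.3, -0.4, 0.2]
width: 0.998
finger_force: 0.0
t: 3.0
tcp_pos: [0.5634, -0.3358, 0.1235]
orientation: [0.987, 0.16, 0.001, 0.001]
ft_force: [0.2, -0.1, 0.5]
width: 0.602
finger_force: 0.0
t: 3.62
tcp_pos: [0.5632, -0.3356, 0.123]
orientation: [0.987, 0.16, 0.0, 0.0]
ft_force: [-0.7, 0.3, 5.9]
width: 0.248
finger_force: 60.1
```

```bash
python3 -m jog '[{"tx":0,"ty":0,"tz":-0.05,"ax":0,"ay":0,"az":0,"jaw":1},{"tx":0,"ty":0,"tz":-0.12,"ax":0,"ay":0,"az":0,"jaw":1},{"tx":0,"ty":0,"tz":-0.22,"ax":0,"ay":0,"az":0,"jaw":1},{"tx":0,"ty":0,"tz":-0.32,"ax":0,"ay":0,"az":0,"jaw":1},{"tx":0,"ty":0,"tz":-0.42,"ax":0,"ay":0,"az":0,"jaw":1}]'
python3 -m jog '[{"tx":0,"ty":0,"tz":-0.05,"ax":0,"ay":0,"az":0.25,"jaw":1},{"tx":0,"ty":0,"tz":-0.05,"ax":0,"ay":0,"az":0.5,"jaw":1},{"tx":0,"ty":0,"tz":-0.05,"ax":0,"ay":0,"az":0.75,"jaw":1},{"tx":0,"ty":0,"tz":-0.05,"ax":0,"ay":0,"az":1,"jaw":1},{"tx":0,"ty":0,"tz":-0.05,"ax":0,"ay":0,"az":1,"jaw":1}]'
```

```text
t: 4.25
tcp_pos: [0.5621, -0.335, 0.3323]
orientation: [0.987, 0.16, -0.001, -0.001]
ft_force: [1.3, -0.0, -2.2]
width: 0.25
finger_force: 59.4
t: 4.88
tcp_pos: [0.5623, -0.3351, 0.3558]
orientation: [0.995, -0.101, -0.001, -0.001]
ft_force: [0.4, -0.4, -1.5]
width: 0.249
finger_force: 59.4
```

```bash
python3 - <<'E'
from h import *
p,M,s=pose(); print(p,M.round(3).tolist(),s['t'],s['joints'].round(2) if hasattr(s['joints'],'round') else s['joints'])
u=np.degrees(np.arctan2(M[1,0],M[0,0])); print('toolx yaw',u)
for tgt in([.500,.0,.355],[.52,.1,.355],[.52,.2,.355]): print(M.T@(np.array(tgt)-p)/.5)
E
```

```text
[ 0.56229944 -0.33513762  0.35583468] [[0.98, -0.2, -0.002], [-0.2, -0.98, 0.001], [-0.003, -0.001, -1.0]] 4.875 [-0.6   0.37  1.14 -0.    1.64  1.17]
toolx yaw -11.563951449091329
[-0.25642891 -0.63168988  0.00294365]
[-0.25733316 -0.83564856  0.00314124]
[-0.29742533 -1.03158868  0.00343349]
```

```bash
python3 -m jog '[{"tx":-0.05,"ty":-0.1,"tz":0,"ax":0,"ay":0,"az":0.08,"jaw":1},{"tx":-0.1,"ty":-0.2,"tz":0,"ax":0,"ay":0,"az":0.08,"jaw":1},{"tx":-0.15,"ty":-0.31,"tz":0,"ax":0,"ay":0,"az":0.08,"jaw":1},{"tx":-0.2,"ty":-0.41,"tz":0,"ax":0,"ay":0,"az":0.08,"jaw":1},{"tx":-0.25,"ty":-0.5,"tz":0,"ax":0,"ay":0,"az":0.08,"jaw":1}]'
python3 - <<'E'
from h import *
p,M,s=pose(); print(p,s['joints'].round(2),'yaw',np.degrees(np.arctan2(M[1,0],M[0,0])),M.round(3).tolist())
rk=(0.3,0.72,0.12,0.45)
for n in('wrist','side','scene'):
    im,d,i=grab(n); W=pts(d,i); cv2.imwrite(f'pics/{n}3.png',im); print(n)
    clus(W,im,.135,.150,rk,60); clus(W,im,.174,.19,rk,60); clus(W,im,.051,.062,rk,60); clus(W,im,.008,.016,rk,60)
print(M.T@(np.array([.52,.252,.355])-p)/.5)
E
```

```text
t: 5.5
tcp_pos: [0.4898, -0.0634, 0.3568]
orientation: [0.993, -0.121, -0.0, -0.0]
ft_force: [1.2, -0.4, -3.0]
width: 0.248
finger_force: 59.7
[ 0.48977393 -0.06342747  0.35678046] [-0.21  0.12  1.47  0.    1.55  1.6 ] yaw -13.868033757071826 [[0.971, -0.24, -0.001], [-0.24, -0.971, 0.001], [-0.001, -0.0, -1.0]]
wrist
0.135 px [ 43. 160.] [ 27 156  25  15  98] z 0.1418 rect [559.5 177.9] [23.7 15.9] 76.1
0.135 px [ 52. 198.] [ 45 172  17  52 252] z 0.1402 rect [516.9 182.1] [11.1 61.7] 76.0
0.135 px [ 59. 235.] [ 55 225  11  19  84] z 0.141 rect [470.2 192.7] [10.6 28.7] 77.0
0.135 px [ 63. 253.] [ 58 245  11  16  85] z 0.1414 rect [447.8 195.1] [17.7 11.5] 17.8
0.135 px [ 14. 340.] [  0 333  27  15 114] z 0.1423 rect [334.6 329.9] [ 5.1 46.9] 8.1
0.174 px [ 26. 217.] [   2  161   48  114 2705] z 0.181 rect [503.6 191.9] [ 25.  131.4] 76.7
0.051 px [26. 56.] [  8  38  27  34 212] z 0.0569 rect [698.7 203.4] [15.2 50.2] 38.3
0.051 px [ 71. 170.] [   0  138  118  102 2282] z 0.0552 rect [514.6 232.6] [161.3 157.4] 75.8
0.051 px [  2. 175.] [  0 162   7  23  73] z 0.0555 rect [560.7 302
[... 1069 characters left out ...]
5 241.7] [ 11.  113.1] 75.9
0.008 px [231. 277.] [190 245  82  64 203] z 0.012 rect [449.8 303.7] [267.4  10.8] 75.0
0.008 px [174. 282.] [158 265  32  39 277] z 0.0118 rect [558.1 406.1] [ 16.8 136.7] 76.2
scene
0.135 px [301. 139.] [286 129  30  22 180] z 0.1401 rect [552.8 375.7] [ 26.8 132.3] 76.3
0.135 px [289. 148.] [274 137  31  23 188] z 0.1405 rect [535.7 314.3] [ 26.6 132.7] 75.2
0.174 px [265. 159.] [250 147  32  24 221] z 0.1806 rect [505.8 191.1] [ 29.1 132.1] 75.3
0.051 px [283. 175.] [243 153  78  47 566] z 0.0551 rect [531.6 281.4] [267.2 157.2] 75.6
0.008 px [258. 193.] [243 182  29  24 139] z 0.0115 rect [496.5 162.9] [ 23.3 145.9] 77.0
[-0.09251414 -0.62695398  0.00386384]
```

View pics/wrist3.png

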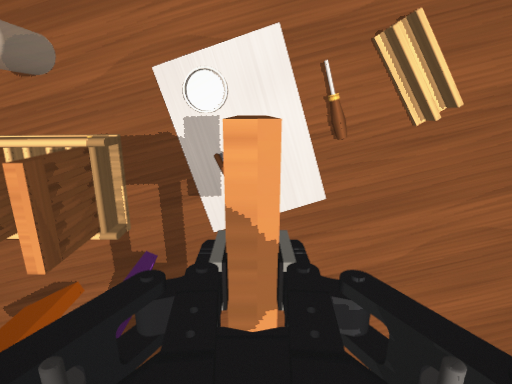

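The wrist view shows the held mould hanging from (252,120) to (252,330) with the rack at left. All three views agree that the free slot is at about (519.7,252.5) mm, yaw -14.0°. Next I'll measure where the mould sits in the grip.

```bash
python3 - <<'E'
from h import *
p,M,s=pose(); im,d,i=grab('wrist'); W=pts(d,i)
L=(W-p)@M  # tool coords
m=(abs(L[...,1])<.02)&(L[...,2]>-.025)&(L[...,2]<-.005)&(L[...,0]>.015)&(L[...,0]<.1)
Q=L[m]*1000; print(m.sum(),'z',np.percentile(Q[:,2],[5,50,95]),'x',np.percentile(Q[:,0],[1,99,100]))
r=cv2.minAreaRect(Q[:,:2].astype(np.float32)); print(r)
for a in(20,35,50): 
    q=Q[abs(Q[:,0]-a)<4]; print(a,q[:,1].min(),q[:,1].max())
# end face of the mould (facing +tool x), lower
m=(abs(L[...,1])<.02)&(L[...,2]>.0)&(L[...,2]<.118)&(L[...,0]>.05)&(L[...,0]<.08); Q=L[m]*1000
if m.sum(): 
    print('end',m.sum(),np.median(Q,0)); 
for n in('side','scene'):
    im,d,i=grab(n); W=pts(d,i); L=(W-p)@M; m=(abs(L[...,1])<.025)&(L[...,2]>-.02)&(L[...,2]<.12)&(abs(L[...,0])<.08); Q=L[m]*1000
    if m.sum()>20: print(n,m.sum(),np.percentile(Q,[1,50,99],axis=0).round(1).tolist())
    m=(abs(L[...,1])<.025)&(L[...,2]>-.02)&(L[...,2]<-0.008)&(abs(L[...,0])<.08); Q=L[m]*1000
    if m.sum()>20: print(' top',cv2.minAreaRect(Q[:,:2].astype(np.float32)))
E
```

```text
7091 z [-14.96744661 -13.97982227 -12.9491802 ] x [15.59993637 65.10255115 65.36844724]
((40.177452087402344, -0.047829627990722656), (22.166757583618164, 50.35881805419922), 89.87100982666016)
20 -10.918763620718135 11.075946735468127
35 -10.97279635152464 10.997038949583613
50 -10.993058013275885 10.975340841126561
end 115 [65.28911033 -0.23895255 49.00848826]
side 1975 [[-64.2, -21.1, -17.2], [-13.3, -8.6, 41.9], [65.5, 13.9, 113.5]]
 top ((0.11499404907226562, -1.2755470275878906), (46.40153884887695, 129.4633026123047), 77.33990478515625)
scene 1013 [[-57.6, -10.3, -17.3], [25.0, 9.7, 48.3], [70.4, 20.4, 114.4]]
 top ((14.138542175292969, 1.7255134582519531), (42.32993698120117, 112.60619354248047), 80.63683319091797)
```

```bash
python3 -m jog '[{"tx":-0.02,"ty":-0.1,"tz":0,"ax":0,"ay":0,"az":0.004,"jaw":1},{"tx":-0.05,"ty":-0.22,"tz":0,"ax":0,"ay":0,"az":0.004,"jaw":1},{"tx":-0.08,"ty":-0.34,"tz":0,"ax":0,"ay":0,"az":0.004,"jaw":1},{"tx":-0.092,"ty":-0.46,"tz":0,"ax":0,"ay":0,"az":0.004,"jaw":1},{"tx":-0.092,"ty":-0.55,"tz":0,"ax":0,"ay":0,"az":0.004,"jaw":1}]'
python3 -m jog '[{"tx":0,"ty":-0.05,"tz":0,"ax":0,"ay":0,"az":0,"jaw":1},{"tx":0,"ty":-0.077,"tz":0,"ax":0,"ay":0,"az":0,"jaw":1},{"tx":0,"ty":-0.077,"tz":0,"ax":0,"ay":0,"az":0,"jaw":1},{"tx":0,"ty":-0.077,"tz":0,"ax":0,"ay":0,"az":0,"jaw":1}]'
python3 - <<'E'
from h import *
p,M,s=pose(); print(p,s['joints'].round(2),'yaw',np.degrees(np.arctan2(M[1,0],M[0,0])),M.round(3).tolist())
rk=(0.3,0.72,0.12,0.45)
im,d,i=grab('wrist'); W=pts(d,i); cv2.imwrite(f'pics/wrist4.png',im)
clus(W,im,.135,.150,rk,60); clus(W,im,.174,.19,rk,60); clus(W,im,.051,.062,rk,60); clus(W,im,.008,.016,rk,60)
np.savez('/tmp/w4.npz',im=im,W=W,p=p,M=M)
E
```

```text
t: 6.42
tcp_pos: [0.514, 0.214, 0.3569]
orientation: [0.992, -0.123, 0.0, 0.0]
ft_force: [-0.4, -1.0, -1.8]
width: 0.248
finger_force: 60.5
t: 6.92
tcp_pos: [0.5223, 0.2484, 0.3573]
orientation: [0.992, -0.124, -0.0, 0.001]
ft_force: [-0.3, -0.5, -1.4]
width: 0.248
finger_force: 60.5
[0.52229442 0.24842979 0.35732017] [ 0.37  0.25  1.31 -0.    1.58  2.19] yaw -14.244365487807944 [[0.969, -0.246, -0.0], [-0.246, -0.969, -0.001], [-0.0, 0.001, -1.0]]
0.135 px [140. 172.] [ 124  119   32  109 2237] z 0.141 rect [549.9 378.2] [ 23.4 130.3] 76.4
0.135 px [194. 172.] [ 181  119   26  109 2131] z 0.141 rect [533.9 315.9] [ 22.5 130.4] 76.4
0.135 px [294. 172.] [292 118   5 109 196] z 0.1428 rect [506.5 202.2] [  0.5 129.9] 76.2
0.174 px [309. 178.] [ 296  119   27  122 2616] z 0.1809 rect [503.5 191.7] [ 23.  130.4] 76.7
0.051 px [241.  29.] [218  17  43  17  87] z 0.0561 rect [696.8 221.4] [55.  17.1] 79.8
0.051 px [217. 143.] [ 129  106  193  109 3666] z 0.0551 rect [527.6 285.4] [268.4 158.1] 76.6
0.051 px [325. 252.] [315 241  27  26 105] z 0.0565 rect [352.9 173.7] [19.2 50.6] 26.5
0.008 px [246. 106.] [201 106  91   1  91] z 0.011 rect [598.3 239. ] [1.374e+02 1.000e-01] 75.8
0.008 px [318. 242.] [308 230  26  29  72] z 0.0125 rect [349.6 177.3] [19.8 58.5] 29.9
```

View pics/wrist4.png

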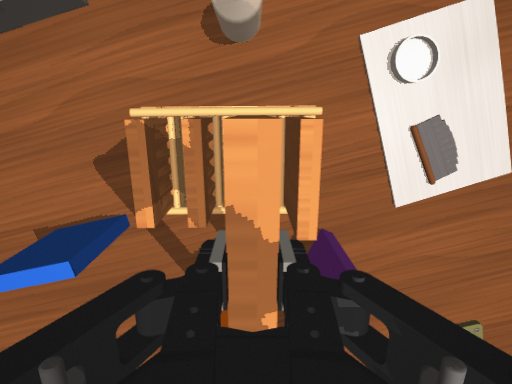

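The wrist view shows the slats beside the free slot at columns 217 and 283, and the far rail at row 110. I'll fit the slat and rail crest lines for an exact slot centre.

```bash
python3 - <<'E'
from h import *
f=np.load('/tmp/w4.npz'); W=f['W'];p=f['p'];M=f['M']
c=np.array([.5193,.2539]); 
for a in(-13.6,-14.0):
    t=np.radians(a); ex=np.array([np.cos(t),np.sin(t)]); ey=np.array([-ex[1],ex[0]])
    D=W[...,:2]-c; X=D@ex*1000; Y=D@ey*1000; Z=W[...,2]
    s=(Z>.0535)&(Z<.0585)
    print(a)
    for y0 in(-32,32,96):
        for lo,hi in((-60,-10),(0,30),(30,60)):
            m=s&(abs(Y-y0)<8)&(X>lo)&(X<hi)
            if m.sum()>8: print(' slat',y0,(lo,hi),m.sum(),np.percentile(Y[m],[5,50,95]).round(1))
    for x0 in(-73,73):
        for lo,hi in((-90,-40),(-40,-10),(-10,30),(30,90),(90,160)):
            m=s&(abs(X-x0)<10)&(Y>lo)&(Y<hi)
            if m.sum()>8: print(' rail',x0,(lo,hi),m.sum(),np.percentile(X[m],[2,50,98]).round(1))
E
```

```text
-13.6
 rail -73 (-90, -40) 47 [-77.7 -72.1 -63.4]
 rail -73 (30, 90) 87 [-76.7 -71.3 -63.7]
 rail -73 (90, 160) 129 [-77.9 -72.2 -63.8]
 rail 73 (-90, -40) 261 [64.2 72.2 77.6]
 rail 73 (-40, -10) 148 [68.4 72.6 77.8]
 rail 73 (-10, 30) 199 [68.6 72.8 78.1]
 rail 73 (30, 90) 333 [65.1 72.4 77.7]
 rail 73 (90, 160) 378 [63.9 73.  78.4]
-14.0
 rail -73 (-90, -40) 46 [-77.3 -71.9 -63.9]
 rail -73 (30, 90) 87 [-77.  -71.7 -64. ]
 rail -73 (90, 160) 133 [-78.7 -73.  -63.6]
 rail 73 (-90, -40) 269 [63.7 72.6 78. ]
 rail 73 (-40, -10) 148 [68.6 72.7 78. ]
 rail 73 (-10, 30) 191 [68.7 72.8 78.1]
 rail 73 (30, 90) 339 [64.8 72.8 77.2]
 rail 73 (90, 160) 368 [65.1 72.1 77.5]
```

```bash
python3 - <<'E'
from h import *
f=np.load('/tmp/w4.npz'); W=f['W'];p=f['p'];M=f['M']
c=np.array([.5193,.2539]); t=np.radians(-13.8); ex=np.array([np.cos(t),np.sin(t)]); ey=np.array([-ex[1],ex[0]])
D=W[...,:2]-c; X=D@ex*1000; Y=D@ey*1000; Z=W[...,2]
for y0 in(-25,-17.5,25,32,89):
    for lo,hi in((-60,-25),(-25,10),(10,35),(35,62)):
        m=(Z>.04)&(Z<.0585)&(abs(Y-y0)<14)&(X>lo)&(X<hi)
        if m.sum()>8:
            q=m&(Z>np.percentile(Z[m],70)); print(y0,(lo,hi),m.sum(),'zmax',np.percentile(Z[m],99).round(4),'Y',np.percentile(Y[m],[2,50,98]).round(1),'crest',np.median(Y[q]).round(1))
E
```

```text
32 (-60, -25) 98 zmax 0.0577 Y [41. 43. 46.] crest 44.8
32 (-25, 10) 99 zmax 0.0571 Y [41.1 42.8 45.7] crest 44.6
32 (10, 35) 83 zmax 0.0569 Y [41.1 43.  45.9] crest 44.3
32 (35, 62) 84 zmax 0.0578 Y [41.2 43.  45.7] crest 44.7
```

```bash
python3 -m jog '[{"tx":-0.0086,"ty":-0.0086,"tz":0,"ax":0,"ay":0,"az":-0.0147,"jaw":1},{"tx":-0.0086,"ty":-0.0086,"tz":0.08,"ax":0,"ay":0,"az":-0.0147,"jaw":1},{"tx":-0.0086,"ty":-0.0086,"tz":0.16,"ax":0,"ay":0,"az":-0.0147,"jaw":1},{"tx":-0.0086,"ty":-0.0086,"tz":0.22,"ax":0,"ay":0,"az":-0.0147,"jaw":1},{"tx":-0.0086,"ty":-0.0086,"tz":0.22,"ax":0,"ay":0,"az":-0.0147,"jaw":1}]'
python3 -m jog '[{"tx":0,"ty":0,"tz":0,"ax":0,"ay":0,"az":0,"jaw":1},{"tx":0,"ty":0,"tz":0,"ax":0,"ay":0,"az":0,"jaw":1},{"tx":0,"ty":0,"tz":0,"ax":0,"ay":0,"az":0,"jaw":1}]'
cat > chk.py <<'E'
from h import *
c=np.array([.5192,.2536]); ps=[];ys=[]
p,M,s=pose(); yaw=np.degrees(np.arctan2(M[1,0],M[0,0]))
e=c-p[:2]; print(p.round(4),'yaw',yaw.round(2),'tilt',M[:,2].round(4),'need t',(M.T@np.array([*e,0])/.5).round(4),'az',-(-13.8-yaw)/30,'f',np.round(s['ft_force'],1))
E
python3 chk.py
```

```text
t: 7.6
tcp_pos: [0.5171, 0.2542, 0.245]
orientation: [0.993, -0.12, -0.003, 0.001]
ft_force: [0.8, -0.0, -1.4]
width: 0.249
finger_force: 60.3
t: 7.98
tcp_pos: [0.5199, 0.2555, 0.2488]
orientation: [0.993, -0.119, 0.001, -0.001]
ft_force: [0.8, 0.8, -2.8]
width: 0.244
finger_force: 60.3
[0.5199 0.2555 0.2488] yaw -13.72 tilt [ 0.0025  0.001  -1.    ] need t [-0.0005  0.004  -0.    ] az 0.002654038404357095 f [ 0.8  0.8 -2.8]
```

```bash
python3 -m jog '[{"tx":0,"ty":0.003,"tz":0.05,"ax":0,"ay":0,"az":0,"jaw":1},{"tx":0,"ty":0.003,"tz":0.1,"ax":0,"ay":0,"az":0,"jaw":1},{"tx":0,"ty":0.003,"tz":0.12,"ax":0,"ay":0,"az":0,"jaw":1},{"tx":0,"ty":0.003,"tz":0.12,"ax":0,"ay":0,"az":0,"jaw":1},{"tx":0,"ty":0.003,"tz":0.12,"ax":0,"ay":0,"az":0,"jaw":1}]' | head -3
python3 chk.py
python3 -m jog '[{"tx":0,"ty":0,"tz":0,"ax":0,"ay":0,"az":0,"jaw":1},{"tx":0,"ty":0,"tz":0,"ax":0,"ay":0,"az":0,"jaw":1},{"tx":0,"ty":0,"tz":0,"ax":0,"ay":0,"az":0,"jaw":1}]' |head -3
python3 chk.py
python3 - <<'E'
from h import *
p,M,s=pose(); im,d,i=grab('wrist'); W=pts(d,i); cv2.imwrite(f'pics/wrist5.png',im)
t=np.radians(-13.8); ex=np.array([np.cos(t),np.sin(t)]); ey=np.array([-ex[1],ex[0]]); c=np.array([.5192,.2536])
D=W[...,:2]-c; X=D@ex*1000; Y=D@ey*1000; Z=W[...,2]
for y0 in(-46,-17.5,17.5,46):
    m=(Z>.035)&(Z<.0585)&(abs(Y-y0)<9)&(abs(X)<60)
    if m.sum()>8: print(y0,m.sum(),np.percentile(Y[m],[2,50,98]).round(1))
m=(Z>.0535)&(Z<.0585)&(abs(X-73)<10)&(abs(Y)<100)
if m.sum()>8: print('rail',m.sum(),np.percentile(X[m],[2,50,98]).round(1))
L=(W-p)@M; m=(abs(L[...,1])<.02)&(L[...,2]>-.025)&(L[...,2]<-.005)&(L[...,0]>.015)&(L[...,0]<.1)
print('held top X',np.percentile(X[m],[99,100]),'Y',np.percentile(Y[m],[1,99]), cv2.minAreaRect((W[m][:,:2]*1000).astype(np.float32)))
E
```

```text
t: 8.6
tcp_pos: [0.5197, 0.2541, 0.1884]
orientation: [0.993, -0.119, 0.001, -0.001]
[0.5197 0.2541 0.1884] yaw -13.72 tilt [ 2.e-03  8.e-04 -1.e+00] need t [-0.0008  0.0012 -0.    ] az 0.002789345575318573 f [-0.5  0.4 -2.4]
t: 8.98
tcp_pos: [0.519, 0.2538, 0.1877]
orientation: [0.993, -0.119, 0.0, -0.0]
[0.519  0.2538 0.1877] yaw -13.72 tilt [ 6.e-04  2.e-04 -1.e+00] need t [0.0005 0.0003 0.    ] az 0.002629479150437438 f [-0.2  0.3 -3.2]
-46 2047 [-53.2 -46.  -41.3]
46 1832 [41.5 45.3 53.9]
rail 3001 [64.1 72.8 77.7]
held top X [64.8032465  65.07277656] Y [-10.57988801  10.98193412] ((557.990966796875, 244.2871551513672), (22.210336685180664, 50.29840087890625), 76.4200439453125)
```

The slats are symmetric about the held mould (-41.3/+41.5) and it is centred to about 0.2 mm. Sliding it down.

```bash
python3 -m jog '[{"tx":0,"ty":0,"tz":0.03,"ax":0,"ay":0,"az":0,"jaw":1},{"tx":0,"ty":0,"tz":0.055,"ax":0,"ay":0,"az":0,"jaw":1},{"tx":0,"ty":0,"tz":0.08,"ax":0,"ay":0,"az":0,"jaw":1},{"tx":0,"ty":0,"tz":0.1,"ax":0,"ay":0,"az":0,"jaw":1},{"tx":0,"ty":0,"tz":0.1,"ax":0,"ay":0,"az":0,"jaw":1}]'
python3 chk.py
python3 -m jog '[{"tx":0,"ty":0,"tz":0.01,"ax":0,"ay":0,"az":0,"jaw":1},{"tx":0,"ty":0,"tz":0.018,"ax":0,"ay":0,"az":0,"jaw":1},{"tx":0,"ty":0,"tz":0.018,"ax":0,"ay":0,"az":0,"jaw":1},{"tx":0,"ty":0,"tz":0.018,"ax":0,"ay":0,"az":0,"jaw":1}]'
python3 chk.py
```

```text
t: 9.65
tcp_pos: [0.5181, 0.2534, 0.136]
orientation: [0.993, -0.119, -0.001, 0.001]
ft_force: [0.1, 0.8, -2.8]
width: 0.247
finger_force: 60.4
[0.5181 0.2534 0.136 ] yaw -13.72 tilt [-0.0025 -0.001  -1.    ] need t [ 0.0021 -0.0009 -0.    ] az 0.002700102439438723 f [ 0.1  0.8 -2.8]
t: 10.15
tcp_pos: [0.519, 0.2538, 0.1285]
orientation: [0.993, -0.119, 0.0, -0.0]
ft_force: [0.4, 0.2, -2.5]
width: 0.249
finger_force: 60.4
[0.519  0.2538 0.1285] yaw -13.72 tilt [ 3.e-04  1.e-04 -1.e+00] need t [0.0006 0.0002 0.    ] az 0.0027652508680007532 f [ 0.4  0.2 -2.5]
```

```bash
python3 -m jog '[{"tx":0,"ty":0,"tz":0.002,"ax":0,"ay":0,"az":0,"jaw":1},{"tx":0,"ty":0,"tz":0.003,"ax":0,"ay":0,"az":0,"jaw":1},{"tx":0,"ty":0,"tz":0.003,"ax":0,"ay":0,"az":0,"jaw":1}]'
python3 -m jog '[{"tx":0,"ty":0,"tz":0,"ax":0,"ay":0,"az":0,"jaw":0.65},{"tx":0,"ty":0,"tz":0,"ax":0,"ay":0,"az":0,"jaw":0.5},{"tx":0,"ty":0,"tz":0,"ax":0,"ay":0,"az":0,"jaw":0.5},{"tx":0,"ty":0,"tz":0,"ax":0,"ay":0,"az":0,"jaw":0.5}]'
```

```text
t: 10.52
tcp_pos: [0.5189, 0.2538, 0.127]
orientation: [0.993, -0.119, 0.0, -0.0]
ft_force: [0.0, 0.9, -1.1]
width: 0.251
finger_force: 60.7
t: 11.02
tcp_pos: [0.519, 0.2538, 0.1269]
orientation: [0.993, -0.119, 0.0, -0.0]
ft_force: [-0.4, -1.0, 0.5]
width: 0.496
finger_force: 0.0
```

```bash
python3 -m jog '[{"tx":0,"ty":0,"tz":-0.04,"ax":0,"ay":0,"az":0,"jaw":0.5},{"tx":0,"ty":0,"tz":-0.12,"ax":0,"ay":0,"az":0,"jaw":0.5},{"tx":0,"ty":0,"tz":-0.2,"ax":0,"ay":0,"az":0,"jaw":0.5},{"tx":0,"ty":0,"tz":-0.32,"ax":0,"ay":0,"az":0,"jaw":0.5},{"tx":0,"ty":0,"tz":-0.4,"ax":0,"ay":0,"az":0,"jaw":0.5}]'
python3 -m jog '[{"tx":0,"ty":0,"tz":0,"ax":0,"ay":0,"az":0,"jaw":0.4},{"tx":0,"ty":0,"tz":0,"ax":0,"ay":0,"az":0,"jaw":0.4},{"tx":0,"ty":0,"tz":0,"ax":0,"ay":0,"az":0,"jaw":0.4}]'
python3 - <<'E'
from h import *
p,M,s=pose(); print(p,s['joints'].round(2),'yaw',np.degrees(np.arctan2(M[1,0],M[0,0])),M.round(3).tolist())
rk=(0.3,0.72,0.12,0.45)
im,d,i=grab('wrist'); W=pts(d,i); cv2.imwrite('pics/wrist6.png',im)
clus(W,im,.133,.152,rk,60); clus(W,im,.174,.19,rk,60)
E
```

```text
t: 11.65
tcp_pos: [0.5193, 0.2539, 0.3298]
orientation: [0.993, -0.119, 0.001, -0.001]
ft_force: [-0.1, 1.1, -0.2]
width: 0.503
finger_force: 0.0
t: 12.02
tcp_pos: [0.5179, 0.2533, 0.3248]
orientation: [0.993, -0.119, -0.002, 0.001]
ft_force: [1.4, -0.2, -0.2]
width: 0.601
finger_force: 0.0
[0.51787636 0.25328601 0.3247822 ] [ 0.38  0.26  1.37 -0.    1.51  2.19] yaw -13.720820503054172 [[0.971, -0.237, -0.004], [-0.237, -0.971, -0.002], [-0.003, 0.002, -1.0]]
0.133 px [132. 172.] [ 115  113   35  120 2784] z 0.141 rect [549.5 378.3] [ 23.6 129.9] 76.2
0.133 px [192. 171.] [ 177  113   29  120 2629] z 0.141 rect [534.1 315.9] [ 22.7 129.9] 76.4
0.133 px [251. 172.] [ 241  113   21  120 2466] z 0.141 rect [519.1 254.2] [ 21.6 129.7] 76.8
0.133 px [302. 173.] [299 113   8 124 396] z 0.1427 rect [506.1 201.1] [  1.5 130.1] 76.7
0.133 px [240. 326.] [227 319  24  13 134] z 0.139 rect [335.1 313.4] [30.2 15.9] 62.9
0.174 px [321. 173.] [ 306  113   32  130 3009] z 0.1809 rect [507.1 189.9] [ 22.7 123.3] 76.4
```

The short mould is home: its top is level with its neighbours at 141 mm, and its centre is (519.1,254.2). Next, the long mould.

```bash
python3 -m jog '[{"tx":0.0016,"ty":0.08,"tz":0,"ax":0,"ay":0,"az":0,"jaw":0.4},{"tx":0.0016,"ty":0.127,"tz":0,"ax":0,"ay":0,"az":0,"jaw":0.4},{"tx":0.0016,"ty":0.127,"tz":0.08,"ax":0,"ay":0,"az":0,"jaw":0.4},{"tx":0.0016,"ty":0.127,"tz":0.16,"ax":0,"ay":0,"az":0,"jaw":0.4},{"tx":0.0016,"ty":0.127,"tz":0.2,"ax":0,"ay":0,"az":0,"jaw":0.4}]'
python3 -m jog '[{"tx":0,"ty":0,"tz":0,"ax":0,"ay":0,"az":0,"jaw":0.4},{"tx":0,"ty":0,"tz":0,"ax":0,"ay":0,"az":0,"jaw":0.4},{"tx":0,"ty":0,"tz":0,"ax":0,"ay":0,"az":0,"jaw":0.4}]'
python3 - <<'E'
from h import *
p,M,s=pose(); print(p,'yaw',np.degrees(np.arctan2(M[1,0],M[0,0])))
im,d,i=grab('wrist'); W=pts(d,i); clus(W,im,.174,.19,(0.3,0.72,0.12,0.45),60)
L=(W-p)@M; m=(W[...,2]>.176)&(W[...,2]<.186)&(L[...,0]>.02)&(L[...,0]<.1)&(abs(L[...,1])<.02); Q=L[m]*1000
print(cv2.minAreaRect(Q[:,:2].astype(np.float32)),Q.max(0),Q[:,1].min(),np.median(Q[:,2]))
E
```

```text
t: 12.7
tcp_pos: [0.5029, 0.191, 0.2241]
orientation: [0.993, -0.12, -0.002, 0.001]
ft_force: [0.2, 0.3, 0.0]
width: 0.602
finger_force: 0.0
t: 13.08
tcp_pos: [0.5055, 0.1921, 0.2281]
orientation: [0.993, -0.12, 0.001, -0.001]
ft_force: [0.5, -0.2, -0.2]
width: 0.597
finger_force: 0.0
[0.50545782 0.1920943  0.22809396] yaw -13.726630255996442
0.174 px [256. 214.] [ 237  120   39  195 6891] z 0.181 rect [503.2 190.5] [ 22.1 130. ] 76.3
((41.58401107788086, 2.198410987854004), (22.043243408203125, 43.15696334838867), 89.7594223022461) [63.15021578 13.19427435 49.22497066] -8.897120129471453 47.14769421702685
```

```bash
python3 -m jog '[{"tx":-0.003,"ty":0.0035,"tz":0.04,"ax":0,"ay":0,"az":0,"jaw":0.4},{"tx":-0.003,"ty":0.0035,"tz":0.09,"ax":0,"ay":0,"az":0,"jaw":0.4},{"tx":-0.003,"ty":0.0035,"tz":0.123,"ax":0,"ay":0,"az":0,"jaw":0.4},{"tx":-0.003,"ty":0.0035,"tz":0.123,"ax":0,"ay":0,"az":0,"jaw":0.4},{"tx":-0.003,"ty":0.0035,"tz":0.123,"ax":0,"ay":0,"az":0,"jaw":0.4}]'
python3 -m jog '[{"tx":0,"ty":0,"tz":0,"ax":0,"ay":0,"az":0,"jaw":0.7},{"tx":0,"ty":0,"tz":0,"ax":0,"ay":0,"az":0,"jaw":1},{"tx":0,"ty":0,"tz":0,"ax":0,"ay":0,"az":0,"jaw":1},{"tx":0,"ty":0,"tz":0,"ax":0,"ay":0,"az":0,"jaw":1},{"tx":0,"ty":0,"tz":0,"ax":0,"ay":0,"az":0,"jaw":1}]'
```

```text
t: 13.75
tcp_pos: [0.5035, 0.1908, 0.1664]
orientation: [0.993, -0.119, 0.001, -0.0]
ft_force: [0.5, 0.3, -0.3]
width: 0.6
finger_force: 0.0
t: 14.38
tcp_pos: [0.5037, 0.1909, 0.1664]
orientation: [0.993, -0.119, 0.001, -0.001]
ft_force: [-0.1, 0.5, 6.1]
width: 0.245
finger_force: 59.8
```

Gripped (about 21 mm opening, 60 N). Drawing it straight up.

```bash
python3 -m jog '[{"tx":0,"ty":0,"tz":-0.03,"ax":0,"ay":0,"az":0,"jaw":1},{"tx":0,"ty":0,"tz":-0.08,"ax":0,"ay":0,"az":0,"jaw":1},{"tx":0,"ty":0,"tz":-0.16,"ax":0,"ay":0,"az":0,"jaw":1},{"tx":0,"ty":0,"tz":-0.26,"ax":0,"ay":0,"az":0,"jaw":1},{"tx":0,"ty":0,"tz":-0.38,"ax":0,"ay":0,"az":0,"jaw":1}]'
python3 -m jog '[{"tx":0,"ty":0,"tz":-0.06,"ax":0,"ay":0,"az":0,"jaw":1},{"tx":0,"ty":0.08,"tz":-0.06,"ax":0,"ay":0,"az":0,"jaw":1},{"tx":0,"ty":0.18,"tz":-0.06,"ax":0,"ay":0,"az":0,"jaw":1},{"tx":0,"ty":0.28,"tz":-0.06,"ax":0,"ay":0,"az":0,"jaw":1},{"tx":0,"ty":0.38,"tz":-0.06,"ax":0,"ay":0,"az":0,"jaw":1}]'
python3 -c "
from h import *
p,M,s=pose(); print(p,s['joints'].round(2),M.round(3).tolist())"
```

```text
t: 15.0
tcp_pos: [0.5011, 0.1899, 0.3558]
orientation: [0.993, -0.119, -0.002, 0.001]
ft_force: [1.3, -0.1, -2.7]
width: 0.245
finger_force: 59.3
t: 15.62
tcp_pos: [0.456, 0.0046, 0.3852]
orientation: [0.993, -0.119, -0.001, 0.0]
ft_force: [1.1, -0.8, -3.1]
width: 0.245
finger_force: 59.9
[0.456047   0.0045842  0.38518225] [-0.08  0.05  1.48 -0.    1.61  1.73] [[0.972, -0.237, -0.002], [-0.237, -0.972, -0.0], [-0.002, 0.001, -1.0]]
```

```bash
python3 -m jog '[{"tx":0.048,"ty":0.05,"tz":0,"ax":0,"ay":0,"az":-0.25,"jaw":1},{"tx":0.048,"ty":0.11,"tz":0,"ax":0,"ay":0,"az":-0.5,"jaw":1},{"tx":0.048,"ty":0.11,"tz":0,"ax":0,"ay":0,"az":-0.75,"jaw":1},{"tx":0.048,"ty":0.11,"tz":0,"ax":0,"ay":0,"az":-1,"jaw":1}]'
python3 -m jog '[{"tx":0,"ty":0,"tz":0,"ax":0,"ay":0,"az":-0.3,"jaw":1},{"tx":0,"ty":0,"tz":0,"ax":0,"ay":0,"az":-0.6,"jaw":1},{"tx":0,"ty":0,"tz":0,"ax":0,"ay":0,"az":-0.9,"jaw":1},{"tx":0,"ty":0,"tz":0,"ax":0,"ay":0,"az":-1,"jaw":1}]'
python3 -m jog '[{"tx":0,"ty":0,"tz":0,"ax":0,"ay":0,"az":-0.3,"jaw":1},{"tx":0,"ty":0,"tz":0,"ax":0,"ay":0,"az":-0.6,"jaw":1},{"tx":0,"ty":0,"tz":0,"ax":0,"ay":0,"az":-0.9,"jaw":1},{"tx":0,"ty":0,"tz":0,"ax":0,"ay":0,"az":-1,"jaw":1},{"tx":0,"ty":0,"tz":0,"ax":0,"ay":0,"az":-1,"jaw":1}]'
python3 -m jog '[{"tx":0,"ty":0,"tz":0,"ax":-0.2,"ay":0,"az":0,"jaw":1},{"tx":0,"ty":0,"tz":0,"ax":-0.4,"ay":0,"az":0,"jaw":1},{"tx":0,"ty":0,"tz":0,"ax":-0.6,"ay":0,"az":0,"jaw":1},{"tx":0,"ty":0,"tz":0,"ax":-0.8,"ay":0,"az":0,"jaw":1},{"tx":0,"ty":0,"tz":0,"ax":-0.8,"ay":0,"az":0,"jaw":1}]'
python3 -c "
from h import *
p,M,s=pose(); print(p,s['joints'].round(2),M.round(3).tolist())"
```

```text
t: 16.12
tcp_pos: [0.4667, -0.0537, 0.385]
orientation: [0.99, 0.143, -0.001, -0.0]
ft_force: [-1.6, 0.3, -2.7]
width: 0.249
finger_force: 60.1
t: 16.62
tcp_pos: [0.4668, -0.0531, 0.3851]
orientation: [0.919, 0.394, -0.001, -0.001]
ft_force: [-0.3, 0.2, -3.8]
width: 0.247
finger_force: 60.1
t: 17.25
tcp_pos: [0.467, -0.0531, 0.3851]
orientation: [0.787, 0.617, -0.001, -0.001]
ft_force: [-0.2, -0.5, -4.2]
width: 0.245
finger_force: 60.1
t: 17.88
tcp_pos: [0.4646, -0.0524, 0.3839]
orientation: [0.77, 0.604, 0.127, 0.162]
ft_force: [-0.4, 0.3, -3.7]
width: 0.249
finger_force: 60.7
[ 0.46455657 -0.05243893  0.3839258 ] [-0.19 -0.14  1.74 -0.02  1.13  0.06] [[0.238, 0.889, 0.391], [0.971, -0.218, -0.096], [0.0, 0.403, -0.915]]
```

```bash
python3 -m jog '[{"tx":0,"ty":0,"tz":0,"ax":-0.2,"ay":0,"az":0,"jaw":1},{"tx":0,"ty":0,"tz":0,"ax":-0.4,"ay":0,"az":0,"jaw":1},{"tx":0,"ty":0,"tz":0,"ax":-0.6,"ay":0,"az":0,"jaw":1},{"tx":0,"ty":0,"tz":0,"ax":-0.8,"ay":0,"az":0,"jaw":1},{"tx":0,"ty":0,"tz":0,"ax":-1,"ay":0,"az":0,"jaw":1}]'
python3 -m jog '[{"tx":0,"ty":0,"tz":0,"ax":0,"ay":0,"az":0,"jaw":1},{"tx":0,"ty":0,"tz":0,"ax":0,"ay":0,"az":0,"jaw":1},{"tx":0,"ty":0,"tz":0,"ax":0,"ay":0,"az":0,"jaw":1},{"tx":0,"ty":0,"tz":0,"ax":0,"ay":0,"az":0,"jaw":1},{"tx":0,"ty":0,"tz":0,"ax":0,"ay":0,"az":0,"jaw":1}]'
python3 - <<'E'
from h import *
p,M,s=pose(); print(p,s['joints'].round(2),M.round(3).tolist(),np.abs(s['qd']).max())
print('mid',p+M[:,2]*.0705,'foot',p+M[:,2]*.1555,'y-angle',np.arccos(-M[2,1]))
im,d,i=grab('scene'); W=pts(d,i); clus(W,im,.133,.152,(0.3,0.72,0.12,0.45),60)
clus(W,im,.004,.01,(0.3,0.8,-0.2,0.2),500)
cv2.imwrite('pics/s7.png',im)
E
```

```text
t: 18.5
tcp_pos: [0.468, -0.0535, 0.385]
orientation: [0.701, 0.55, 0.28, 0.357]
ft_force: [0.1, -0.2, -3.8]
width: 0.248
finger_force: 60.8
t: 19.12
tcp_pos: [0.4683, -0.0533, 0.3856]
orientation: [0.701, 0.55, 0.28, 0.357]
ft_force: [-0.6, 0.0, -4.1]
width: 0.248
finger_force: 61.0
[ 0.46825463 -0.05334138  0.38560199] [-0.15 -0.3   2.13 -0.21  0.37  0.25] [[0.237, 0.571, 0.786], [0.971, -0.14, -0.192], [0.0, 0.809, -0.588]] 0.00896067901495033
mid [ 0.52365662 -0.06688028  0.34415844] foot [ 0.59045335 -0.08320378  0.29419105] y-angle 2.5131919583742923
0.133 px [246. 121.] [238 107  16  25  60] z 0.1426 rect [326.9 368. ] [ 18.7 134.4] 5.0
0.133 px [300. 139.] [286 129  30  22 195] z 0.1403 rect [554.  376.9] [ 30.  132.5] 75.6
0.133 px [289. 148.] [274 137  31  23 205] z 0.1403 rect [536.3 313.4] [ 29.9 130.3] 74.3
0.133 px [277. 157.] [262 146  31  23 205] z 0.1404 rect [520.7 252. ] [ 27.9 130.9] 74.7
0.004 px [231. 243.] [ 183  206   98   76 2291] z 0.0062 rect [524.2 -57.3] [281.2 206.2] 4.0
```

View pics/s7.png

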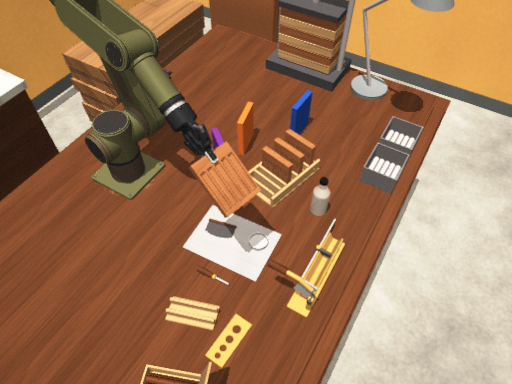

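The scene view shows the long mould held at (225,180) with its grooved face up, and the short mould home in the rack at (277,157). Its centre is about 10 mm from the board's centre, its foot is 0.29 m up, and nothing is moving. Handing in.

```bash
python3 -c "
from rig import order
print(order.sign_off())"
```

```text
the job is handed in; nothing more can be done
None
```

The short mould is home in the free slot and released, the long mould is held still about 0.3 m above the board's middle, grooved face up (54° tilt), and the job is handed in; the sign-off returned no verdict.

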